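# Close the hold-down of a drilling jig

### The job

Push the drilling jig's wooden hold-down bar round by its yellow edge with a fingertip until it lies square across the pine batten against its stop, then turn the loose wing nut on top of it clockwise (seen from above) by repeated fingertip strokes on the red faces of its wings until it is fully home. Only push: do not grip or pinch the bar or the wing nut, and leave the glue bottle, jar, offcut and screwdriver where they are.

Things in the scene. Friction and masses are not known exactly. Their poses are not given: they have to be found in the camera images.
- jig: Drilling jig fixed to the bench: plywood base x -150 to 150, y -85 to 145 mm, 18 mm thick. Origin on the axis of the upright stud, at bench height. Along x lies a pine batten (y 60 to 100, x -130 to 150 mm, top 40 mm above the bench), a dark fence behind it (y 103 to 121, top 39 mm). The stud (12 mm across, top 95 mm above the bench) carries the hold-down bar and, above it, the wing nut.
- bar (a joint): Angle (rad) of the hold-down bar about the stud: 0 = home along the jig's +y, across the batten, at a rigid stop; negative = swung away counter-clockwise from above, towards the jig's -x. Starts at -1.15 to -0.6. Dark wood, 34 mm wide, underside 42 and top 58 mm above the bench, free end 125 mm from the axis (tail 25 mm behind it). Stays where left; about 1.5 N at 85 mm moves it.
- bar_end (a point): Middle of the free end of the hold-down bar, on its top face, 125 mm from the stud axis and 58 mm above the bench.
- push_edge (a point): On the bar's yellow side (the counter-clockwise side, to be pushed; a 5 mm strip along the whole bar): mid-height of its outer face, 17 mm from the bar's middle line, 85 mm out from the stud axis, 50 mm above the bench. The opposite side is bare steel; fingers pressing yellow and steel sides at once count as pinching.
- wingnut (a joint): Angle (rad) of the wing nut about the stud: 0 = fully home, a hard stop; negative = loose; clockwise from above raises it to 0. Starts at -4.7 to -2.4. At 0 the wings lie along the jig's +x and -x; at value q they are turned by -q counter-clockwise from there. It stands 4 mm higher per turn loosened, stays where left; about 1.5 N at 35 mm from the axis turns it.
- nut_top (a point): Centre of the top of the nut's hub, on the stud axis, 84 mm above the bench when home. Hub 28 mm across (foot flange 34 mm). Two opposite flat upright wings reach 50 mm from the axis, 7 mm thick; when home they stand from 65 to 92 mm above the bench (red half) or to 89 mm (black half).
- red_face_a (a point): On the wing that points along the jig's +x when home: middle of its red driving face (the counter-clockwise side, pushed to turn the nut clockwise), 36 mm from the stud axis, 3.5 mm from the wing's middle plane, 78.5 mm above the bench when home. The wing's other side is black; fingers pressing red and black at once count as pinching.
- red_face_b (a point): The same on the opposite wing, the one that points along the jig's -x when home.
- glue: Yellow glue bottle with a red cap, 48 mm across, 100 mm high, standing on the bench beside the jig; origin at the centre of its underside. Leave alone.
- jar: Glass jar with steel lid, 56 mm across, 60 mm high, standing beside the jig; origin at the centre of its underside. Leave alone.
- offcut: Pine offcut 55 x 45 x 32 mm lying beside the jig; origin at the centre of its underside. Leave alone.
- screwdriver: Screwdriver 200 mm long with a red handle 26 mm thick, lying on the bench beyond the fence side of the jig; origin on the bench where blade meets handle, x towards the tip (100 mm), handle to -x. Leave alone.

How it is judged:
By the outcome, as a careful person would: the job done as asked, in the order asked, and still so for the second after the job is handed in, with the robot touching nothing.
It also fails if it takes over 72 s, if anything falls off the work surface, if the arm or the gripper's body presses on something with over 40 N, if the wrist force passes 120 N, or if a joint passes its speed limit or range.

### The arm

A 6-joint arm with a two-finger parallel gripper is mounted at the origin on the work surface. World frame = base frame: x ahead of the robot, y to its left, z up, the work surface at z = 0. Lengths are in m, angles in rad, forces in N, time in s.
With the tool pointing down it reaches from about 0.425 to 0.95 m from the base axis. Payload 3.5 kg.
Tool frame: the origin (TCP) lies on the centre line of the jaws, within the pads' length; the fingertips stand 19 mm ahead of it and the grasp point (between the pads) is the TCP; z points along the fingers, y is the line along which they close (so a half turn about z gives the same grasp; the last joint's range is limited). The gripper opens to 85 mm and grips with 20 to 120 N. Pads are 22 mm wide; open, the fingers measure 114 mm over their backs; the gripper's body (76 mm by 85 mm) begins 54 mm behind the grasp point. The pads swing forward as they close: fully open they stand 13 mm farther back than shut.
Start: joints at [-1.421, 0.286, 1.577, -0, 1.279, -0.15], TCP at [0.199, -0.645, 0.25] pointing down, gripper open.
Joint ranges: [-2.77, 2.77], [-0.9, 2.22], [0.21, 2.48], [-1.53, 4.67], [0.24, 2.81], [-2.84, 2.84]. Speed limits (rad/s): [2.79, 2.79, 3.14, 3.14, 3.14, 3.14].

### API

Orientations are given as a unit quaternion [x, y, z, w].
In Python, from plant import status, cams, ctrl gives the robot as it stands.
- The arm moves only by the shell command python3 -m inch 'ROWS' [FORCE]. ROWS is JSON, a list of rows, each a list of 3 entries, a list of its own where there are three numbers: the opening, from -1 (shut) to 1 (fully open), then the shift along the tool's x, y, z in cm, then the turn about the tool's z in rad. In form: [[jaw, [dx, dy, dz], twist], ...]. A call has 1 to 20 rows; each row is the pose to reach, as a shift and turn from the pose commanded when the call began, along the tool's axes at that moment; what a row does not reach only later rows make up. A row lasts 1/10 s, in which the tool goes at most 50 mm and 8.59 degrees, less where a joint would pass 70% of its speed; a pose out of reach is approached as far as the arm can. A call with a gripper value outside its range is refused whole. The fingers move at their own pace and stop on an object; FORCE is the grip in N (left out, the last holds). Time passes only in rows, so rows that repeat a pose let the fingers close. It gives the time, the measured TCP pose, the force and the opening at its end, in the units of the state.
- status.get_state(): the state, without advancing time (a new reading comes with each control period).
- cams.read_camera(name): name is "scene" or "top" or "wrist"; returns the picture (384x512x3 uint8, blue, green, red); there is no depth.
- cams.calibration(name): a dict with "camera_matrix" (3x3 intrinsics, pixels), "cam_to_world" (4x4, takes a point from camera to world coordinates); the wrist camera has in their place "mount" (4x4, takes a point from camera to tool coordinates, whose origin is the TCP and whose axes are the flange's). Camera axes: x right, y down, z forward; pixel columns grow to the right and rows downward; lengths in m; the calibration is good to about 2 mm. The wrist camera is an equidistant fisheye: a pixel r from the principal point sees the ray r / f radians off the axis. A picture is of the moment at which its call begins: read the wrist's pose just before it. calibration takes no time and is no camera call.
- ctrl.sign_off(): hands the job in, once; it reports no verdict.
The state is a dict: "time": time; "qpos": joint angles; "dq": joint speeds; "joint_efforts": joint torques, N m; "eef_pos": TCP position; "tcp_rot": TCP orientation; "contact_force": force on the tool from outside, world axes, zero at the start; "wrist_torque": the same for the moment, N m; "opening": opening from 0.0 (shut) to 1.0 (fully open).
Only numpy, scipy, OpenCV 4.12 (cv2) and the standard library are available. Lean on these libraries where they do the work, as an engineer would, in place of code of your own. Each camera call takes 0.05 s, during which the arm holds its last target. There are 200 camera calls.

## Working session

There is one attempt and no reset: what is moved stays moved. The work goes in short steps, Python scripts to look and compute and a shell command to move; the robot and the scene stay as the last step left them, time stands still between calls to the robot, and variables do not carry over. Pictures are saved under pics/ and viewed, on a budget of 10 in all, crops included, one or two more only if the job needs it, and the job is handed in when it is done.

```bash
ls; mkdir -p pics; python3 - <<'E'
from plant import status,cams
import cv2,numpy as np
s=status.get_state();print(s)
a=cams.read_camera("scene");b=cams.read_camera("top")
cv2.imwrite("pics/scene0.png",a);cv2.imwrite("pics/top0.png",b)
for n in("scene","top","wrist"):print(n,cams.calibration(n))
E
```

```text
pics
{'time': 0.0, 'qpos': array([-1.42101941e+00,  2.87185333e-01,  1.57814475e+00,  5.48108239e-06,
        1.27862530e+00, -1.50001542e-01]), 'dq': array([-0.00100401,  0.00050248, -0.00121641, -0.0017246 , -0.00205646,
        0.00061722]), 'joint_efforts': array([-1.20207547e-03, -4.05984914e+01, -2.92628038e+01, -1.72123446e-04,
        5.82180190e-03, -5.34832893e-06]), 'eef_pos': array([ 0.19927043, -0.64428258,  0.24895148]), 'tcp_rot': array([ 9.88787054e-01,  1.49327717e-01,  2.75614670e-06, -1.18136768e-03]), 'contact_force': array([ 0.60962633, -0.32487077,  0.55585248]), 'wrist_torque': array([ 0.04256341, -0.00687059,  0.04560579]), 'opening': 0.9989214777860842}
scene {'camera_matrix': array([[347.84746947,   0.        , 255.86173358],
       [  0.        , 347.84746947, 189.24461454],
       [  0.        ,   0.        ,   1.        ]]), 'cam_to_world': array([[-0.20093576,  0.82737362, -0.52447852,  0.99903486],
       [ 0.97959094,  0.17251653, -0.10314861,  0.10699107],
       [ 0.00513877, -0.53450065, -0.84515244,  0.71712089],
       [ 0.        ,  0.        ,  
[... 296 characters left out ...]
2456 , -0.08363882,  0.0223439 ,  0.01456264],
       [-0.00170019, -0.23914416, -0.97098259,  0.87143397],
       [ 0.        ,  0.        ,  0.        ,  1.        ]])}
wrist {'camera_matrix': array([[297.31863964,   0.        , 253.24973336],
       [  0.        , 297.31863964, 190.48334356],
       [  0.        ,   0.        ,   1.        ]]), 'mount': array([[ 8.41098077e-04, -9.59979617e-01, -2.80068612e-01,
         7.08747607e-02],
       [ 9.99999644e-01,  7.88819234e-04,  2.99381608e-04,
         1.61314303e-04],
       [-6.64767333e-05, -2.80068764e-01,  9.59979939e-01,
        -1.24433457e-01],
       [ 0.00000000e+00,  0.00000000e+00,  0.00000000e+00,
         1.00000000e+00]])}
```

View pics/scene0.png

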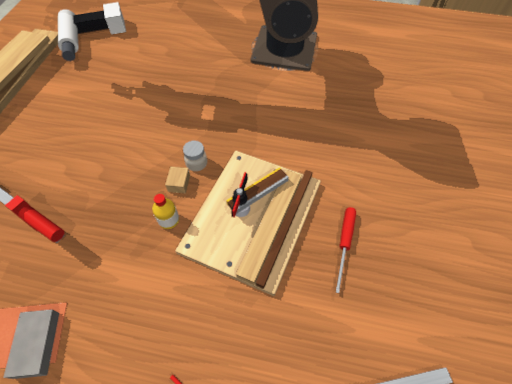

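View pics/top0.png

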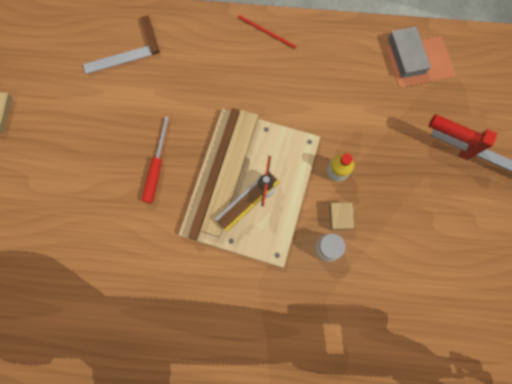

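The top view shows the jig with base corners near (222,110), (319,136), (285,265) and (180,236), and the stud at about (267,182). The bar's free end is near (220,220) and the wings run from (268,157) to (265,205). The scene view agrees. Now I'll measure.

```bash
cat > h.py <<'E'
import numpy as np,cv2
from plant import status,cams
from scipy.spatial.transform import Rotation as R
def ray(n,px,z,pose=None):
    c=cams.calibration(n);K=c["camera_matrix"];px=np.atleast_2d(np.float64(px))
    x=(px-[K[0,2],K[1,2]])/[K[0,0],K[1,1]]
    if n=="wrist":
        th=np.linalg.norm(x,axis=1,keepdims=True)
        d=np.c_[x/np.maximum(th,1e-9)*np.sin(th),np.cos(th)]
        T=np.eye(4);T[:3,:3]=R.from_quat(pose[1]).as_matrix();T[:3,3]=pose[0];M=T@c["mount"]
    else: d=np.c_[x,np.ones(len(x))];M=c["cam_to_world"]
    d=d@M[:3,:3].T;o=M[:3,3];return o+d*((z-o[2])/d[:,2])[:,None]
def red(im):
    h=cv2.cvtColor(im,cv2.COLOR_BGR2HSV)
    return ((h[...,0]<6)|(h[...,0]>174))&(h[...,1]>190)&(h[...,2]>70)
def yel(im):
    h=cv2.cvtColor(im,cv2.COLOR_BGR2HSV);return (h[...,0]>20)&(h[...,0]<32)&(h[...,1]>200)&(h[...,2]>120)
def blobs(m,mina=8):
    n,l,s,c=cv2.connectedComponentsWithStats(m.astype(np.uint8))
    return [(np.argwhere(l==i)[:,::-1],s[i],c[i]) for i in range(1,n) if s[i,4]>=mina]
E
python3 - <<'E'
from h import *
t=cv2.imread("pics/top0.png");s=cv2.imread("pics/scene0.png")
# jig base corners (visible screws side) rough, top plane 18mm
c=ray("top",[[319,136],[285,265],[222,110],[180,236]],.018)
print("corners",c.round(3))
for n,im,x0 in(("top",t,(170,100,330,280)),("scene",s,(170,140,330,300))):
    for nm,f,z in(("red",red,.088),("yel",yel,.056)):
        m=f(im);k=np.zeros_like(m);k[x0[1]:x0[3],x0[0]:x0[2]]=1
        for p,st,ce in blobs(m&k):
            v=cv2.fitLine(p.astype(np.float32),cv2.DIST_L2,0,.01,.01).ravel()
            q=(p-v[2:])@v[:2];e=np.array([v[2:]+v[:2]*q.min(),v[2:]+v[:2]*q.max()])
            print(n,nm,st,ce.round(1),e.round(1).tolist(),ray(n,e,z).round(3)[:,:2].tolist())
E
python3 - <<'E'
import cv2,numpy as np
t=cv2.imread("pics/top0.png")[95:275,170:370];s=cv2.imread("pics/scene0.png")[140:300,150:330]
a=cv2.resize(t,(400,360),interpolation=cv2.INTER_CUBIC);a=cv2.resize(t,None,fx=4,fy=3.3,interpolation=2)
a=cv2.resize(t,None,fx=3.3,fy=3.3,interpolation=2)
cv2.imwrite("pics/topc.png",a)
E
```

```text
corners [[ 0.753 -0.117  0.018]
 [ 0.465 -0.059  0.018]
 [ 0.796  0.105  0.018]
 [ 0.505  0.164  0.018]]
scene red [240 173   6  14  23] [242.7 179.7] [[240.4, 186.1], [245.1, 173.0]] [[0.608, -0.004], [0.572, -0.002]]
scene red [232 195   8  21  72] [235.7 205.1] [[232.8, 214.9], [238.7, 195.2]] [[0.679, -0.004], [0.631, -0.002]]
scene yel [245 168  35  22  37] [261.5 179.1] [[245.2, 189.3], [279.1, 168.1]] [[0.594, 0.003], [0.52, 0.068]]
scene yel [170 201   5  16  54] [171.4 208.5] [[171.4, 216.0], [171.4, 201.0]] [[0.692, -0.137], [0.657, -0.149]]
```

View pics/topc.png

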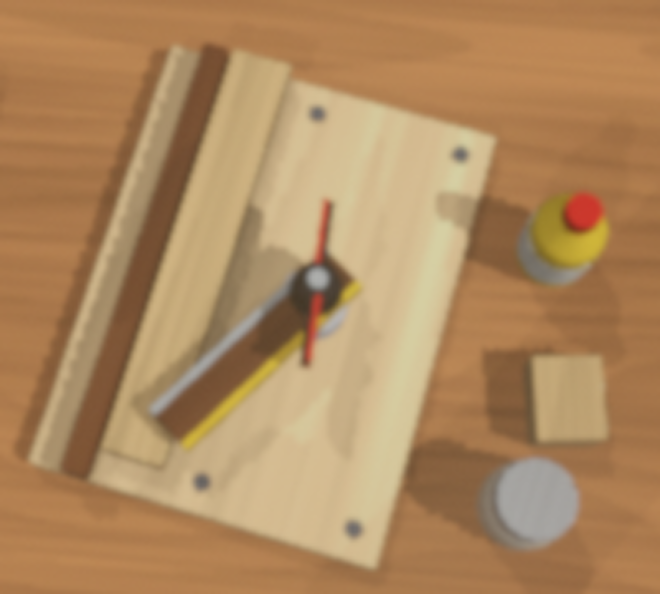

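The crop shows the stud top at crop pixel (319,278) and the wing ends at (327,202) and (306,365). The yellow edge runs from (358,287) to (185,447), and the base corners are sharp. Next I'll fit the jig pose.

```bash
python3 - <<'E'
from h import *
f=lambda p:np.array(p)/3.3+[170,95]
c=ray("top",f([[497,135],[378,570],[172,45],[30,462]]),.018)[:,:2]
L=np.array([[150,-85],[-150,-85],[150,145],[-150,145]])/1000
A=L-L.mean(0);B=c-c.mean(0);H=A.T@B;yaw=np.arctan2(H[0,1]-H[1,0],H[0,0]+H[1,1])
Rm=np.array([[np.cos(yaw),-np.sin(yaw)],[np.sin(yaw),np.cos(yaw)]])
o=c.mean(0)-Rm@L.mean(0);print("yaw",np.degrees(yaw),"o",o,"res",(L@Rm.T+o-c).round(4).tolist())
st=ray("top",f([319,278]),.095)[0];print("stud",st)
w=ray("top",f([[327,202],[306,365]]),.092)[:,:2];d=w[0]-w[1];wa=np.arctan2(d[1],d[0]);print("wings",w,np.linalg.norm(d),np.degrees(wa),"q",-(wa-yaw+np.pi))
y=ray("top",f([[358,287],[185,447]]),.058)[:,:2];d=y[1]-y[0];ba=np.arctan2(d[1],d[0]);print("yel",y,np.linalg.norm(d),"bar q",yaw+np.pi/2-ba)
n=np.array([-d[1],d[0]])/np.linalg.norm(d);print("dist stud to edge",(y[0]-st[:2])@n)
for p in((594,440),(570,200)):print(ray("top",f(p),.0)[0])
E
```

```text
yaw -11.821743079074944 o [ 0.62375934 -0.00650181] res [[-0.0002, -0.0001], [0.0004, -0.0001], [0.0005, -0.0001], [-0.0006, 0.0003]]
stud [ 0.6233617  -0.00610358  0.095     ]
wings [[ 0.67224107 -0.00745995]
 [ 0.57053055 -0.00250391]] 0.10183119723773239 -2.7896402724250424 q -3.2992325859444547
yel [[ 0.62939959 -0.03182103]
 [ 0.52028095  0.06609252]] 0.14660812152946634 bar q -1.045796202299957
dist stud to edge 0.015108729861658222
[ 0.55505303 -0.1952579   0.        ]
[ 0.71777597 -0.17473241  0.        ]
```

```bash
python3 -m inch '[[-1,[51.3,-53.5,5],-0.54],[-1,[51.3,-53.5,5],-0.54],[-1,[51.3,-53.5,5],-0.54],[-1,[51.3,-53.5,5],-0.54],[-1,[51.3,-53.5,5],-0.54],[-1,[51.3,-53.5,5],-0.54],[-1,[51.3,-53.5,5],-0.54],[-1,[51.3,-53.5,5],-0.54],[-1,[51.3,-53.5,5],-0.54],[-1,[51.3,-53.5,5],-0.54],[-1,[51.3,-53.5,5],-0.54],[-1,[51.3,-53.5,5],-0.54],[-1,[51.3,-53.5,5],-0.54],[-1,[51.3,-53.5,5],-0.54],[-1,[51.3,-53.5,5],-0.54],[-1,[51.3,-53.5,5],-0.54],[-1,[51.3,-53.5,5],-0.54],[-1,[51.3,-53.5,7],-0.54],[-1,[51.3,-53.5,7],-0.54],[-1,[51.3,-53.5,7],-0.54]]' 60
cat >> h.py <<'E'
def yaw(q): m=R.from_quat(q).as_matrix();return np.arctan2(m[1,0],m[0,0])
O=np.array([.6235,-.0063]);Y=np.radians(-11.8)
def fin(rad,r,off):
    """finger pose pushing clockwise on a ccw face: radial angle rad (world), distance r, centre off ccw"""
    u=np.array([np.cos(rad),np.sin(rad)]);n=np.array([-u[1],u[0]]);return O+r*u+off*n,rad-np.pi/2
def rows(poses,z):
    s=status.get_state();m=R.from_quat(s["tcp_rot"]).as_matrix();y0=yaw(s["tcp_rot"])
    for (p,y) in poses:
        d=m.T@(np.r_[p,z]-s["eef_pos"])*100;t=-((y-y0+np.pi)%(2*np.pi)-np.pi)
        print(f"[-1,[{d[0]:.1f},{d[1]:.1f},{d[2]:.1f}],{t:.2f}]",end=",")
    print()
E
python3 - <<'E'
from h import *
s=status.get_state();print(s["time"],s["eef_pos"],np.degrees(yaw(s["tcp_rot"])),s["qpos"],s["opening"])
w=cams.read_camera("wrist");cv2.imwrite("pics/w1.png",w)
rows([fin(np.radians(138.2),.085,.043)],.066)
E
```

```text
time: 2.1
eef_pos: [0.5308, 0.0167, 0.18]
tcp_rot: [0.913, 0.407, -0.001, -0.0]
contact_force: [-0.0, 0.9, -0.0]
opening: 0.003
2.1 [0.53078561 0.0167069  0.17997642] 48.01338270934026 [-1.59615997e-01  4.04473853e-02  1.99043342e+00 -2.07692849e-04
  1.11223988e+00  5.73281377e-01] 0.0028242145145078407
[-1,[0.1,-0.1,11.5],-0.00],
```

View pics/w1.png

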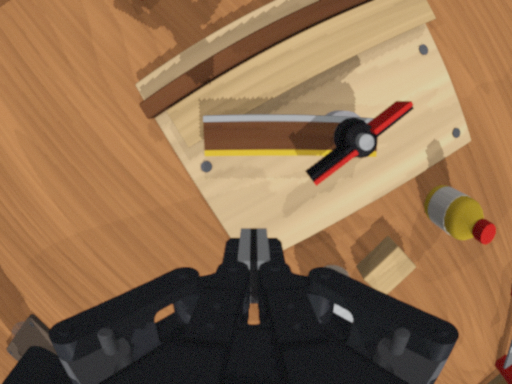

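The wrist view shows the bar lying parallel to the tool y axis, with its yellow edge at about row 153, facing the fingertip. The wings run from (312,178) to (410,105). This agrees with the measured angles, so I'll descend.

```bash
python3 -m inch '[[-1,[0.1,-0.1,5],0],[-1,[0.1,-0.1,9],0],[-1,[0.1,-0.1,11.4],0],[-1,[0.1,-0.1,11.4],0]]'
python3 - <<'E'
from h import *
a=[138.2,138.2,138.2]+[138.2-3.75*i for i in range(1,17)]
off=[.038,.033,.028]+[.028]*16
rows([fin(np.radians(x),.085,o) for x,o in zip(a,off)],.066)
E
```

```text
time: 2.55
eef_pos: [0.5287, 0.019, 0.0632]
tcp_rot: [0.913, 0.407, -0.003, -0.002]
contact_force: [0.4, 0.4, -0.3]
opening: 0.006
[-1,[0.6,0.3,-0.3],-0.00],[-1,[1.1,0.2,-0.3],-0.00],[-1,[1.6,0.2,-0.3],-0.00],[-1,[2.2,0.1,-0.3],0.06],[-1,[2.8,-0.0,-0.3],0.13],[-1,[3.3,-0.1,-0.3],0.19],[-1,[3.9,-0.2,-0.3],0.26],[-1,[4.5,-0.2,-0.3],0.32],[-1,[5.1,-0.2,-0.3],0.39],[-1,[5.7,-0.1,-0.3],0.46],[-1,[6.3,-0.0,-0.3],0.52],[-1,[6.8,0.1,-0.3],0.59],[-1,[7.4,0.3,-0.3],0.65],[-1,[7.9,0.5,-0.3],0.72],[-1,[8.5,0.7,-0.3],0.78],[-1,[9.0,1.0,-0.3],0.85],[-1,[9.5,1.3,-0.3],0.91],[-1,[10.0,1.7,-0.3],0.98],[-1,[10.4,2.1,-0.3],1.04],
```

```bash
python3 -m inch '[[-1,[0.6,0.2,-0.2],0],[-1,[1.1,0.2,-0.2],0],[-1,[1.6,0.2,-0.2],0],[-1,[2.2,0.1,-0.2],0.06],[-1,[2.8,0,-0.2],0.13],[-1,[3.3,-0.1,-0.2],0.19],[-1,[3.9,-0.2,-0.2],0.26],[-1,[4.5,-0.2,-0.2],0.32],[-1,[5.1,-0.2,-0.2],0.39],[-1,[5.7,-0.1,-0.2],0.46],[-1,[6.3,0,-0.2],0.52],[-1,[6.8,0.1,-0.2],0.59],[-1,[7.4,0.3,-0.2],0.65],[-1,[7.9,0.5,-0.2],0.72],[-1,[8.5,0.7,-0.2],0.78],[-1,[9.0,1.0,-0.2],0.85],[-1,[9.0,1.0,-0.2],0.85],[-1,[9.0,1.0,-0.2],0.85]]'
python3 - <<'E'
from h import *
s=status.get_state();print(s["time"],s["eef_pos"],np.degrees(yaw(s["tcp_rot"])),s["contact_force"])
rows([fin(np.radians(78.2+x),.085,.028) for x in (8,6,4,2,0,-2,-4)],.066)
E
```

```text
time: 4.35
eef_pos: [0.5997, 0.0798, 0.0693]
tcp_rot: [1.0, -0.004, 0.001, 0.0]
contact_force: [-0.1, -0.3, -0.4]
opening: 0.003
4.35 [0.59966733 0.07979682 0.06932208] -0.480066183558193 [-0.09105978 -0.31632612 -0.35444222]
[-1,[0.2,-0.1,0.3],0.06],[-1,[0.5,-0.1,0.3],0.09],[-1,[0.8,-0.2,0.3],0.13],[-1,[1.1,-0.3,0.3],0.16],[-1,[1.4,-0.3,0.3],0.20],[-1,[1.7,-0.3,0.3],0.23],[-1,[2.0,-0.3,0.3],0.27],
```

```bash
python3 -m inch '[[-1,[0.2,-0.1,0.3],0.06],[-1,[0.5,-0.1,0.3],0.09],[-1,[0.8,-0.2,0.3],0.13],[-1,[1.1,-0.3,0.3],0.16],[-1,[1.1,-0.3,0.3],0.20],[-1,[1.2,-0.3,0.3],0.2],[-1,[1.3,-0.3,0.3],0.2],[-1,[1.4,-0.3,0.3],0.2]]'
python3 - <<'E'
from h import *
s=status.get_state();print(s["eef_pos"],np.degrees(yaw(s["tcp_rot"])),s["contact_force"])
im=cams.read_camera("wrist");cv2.imwrite("pics/w2.png",im)
E
```

```text
time: 5.15
eef_pos: [0.6129, 0.0827, 0.0655]
tcp_rot: [0.995, -0.104, -0.0, -0.0]
contact_force: [-1.4, 0.9, 1.2]
opening: -0.001
[0.61287565 0.08266589 0.06549716] -11.993847535885928 [-1.4129313   0.92619583  1.2038391 ]
```

View pics/w2.png

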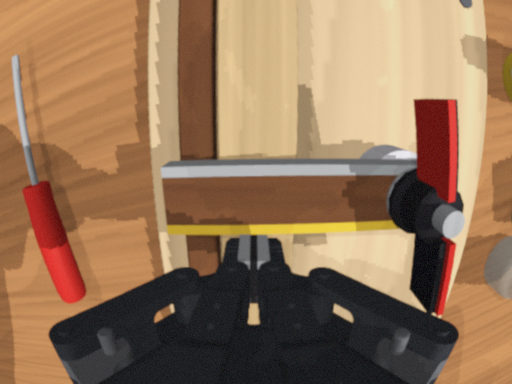

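The bar now lies almost square across the batten, with its yellow edge at about row 228 and the fingertip just behind it. I'll press on until the force rises at the stop.

```bash
python3 -m inch '[[-1,[0.1,0,0],0],[-1,[0.2,0,0],0],[-1,[0.2,0,0],0]]'; python3 -m inch '[[-1,[0.1,0,0],0],[-1,[0.2,0,0],0],[-1,[0.2,0,0],0]]';
```

```text
time: 5.5
eef_pos: [0.6141, 0.0823, 0.0653]
tcp_rot: [0.994, -0.105, -0.001, -0.0]
contact_force: [-4.4, 0.9, 2.6]
opening: -0.003
time: 5.8
eef_pos: [0.6143, 0.0823, 0.0653]
tcp_rot: [0.994, -0.105, -0.004, -0.0]
contact_force: [-8.9, 3.1, 7.3]
opening: -0.003
```

```bash
python3 -m inch '[[-1,[0.2,0,0],0],[-1,[0.2,0,0],0],[-1,[-1,0,0],0],[-1,[-3,0,0],0],[-1,[-3,0,-5],0],[-1,[-3,0,-10],0],[-1,[-3,0,-10],0]]'
python3 - <<'E'
from h import *
s=status.get_state();print(s["eef_pos"],np.degrees(yaw(s["tcp_rot"])),s["contact_force"])
t=cams.read_camera("top");cv2.imwrite("pics/t2.png",t)
rows([fin(np.radians(177.2),.036,.030)],.165)
im=t[95:275,170:370];cv2.imwrite("pics/t2c.png",cv2.resize(im,None,fx=3.3,fy=3.3,interpolation=2))
E
```

```text
time: 6.5
eef_pos: [0.5931, 0.0874, 0.1747]
tcp_rot: [0.994, -0.105, 0.009, -0.0]
contact_force: [0.8, -0.2, 1.1]
opening: 0.003
[0.59309799 0.08739544 0.17471627] -12.027196213264386 [ 0.79215497 -0.2439172   1.13342506]
[-1,[2.0,12.0,0.6],-1.73],
```

View pics/t2c.png

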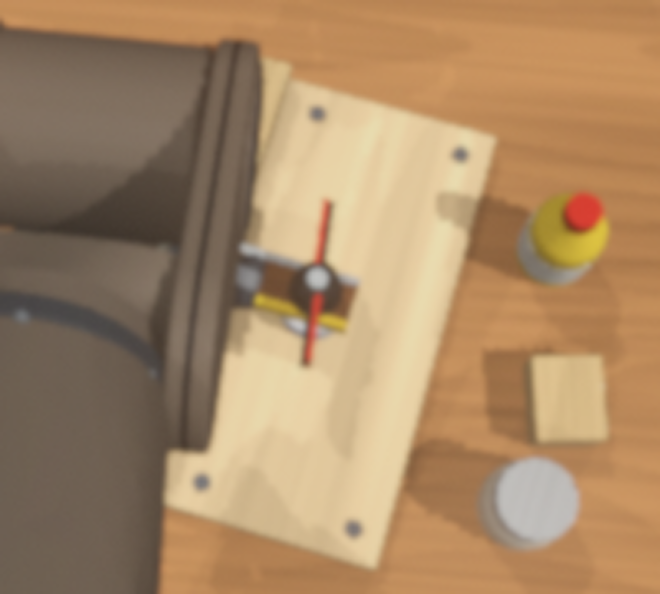

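The bar is square to the batten and the nut has not turned (wing ends still at (327,202) and (306,365)). Next I'll move behind wing a's red face.

```bash
python3 -m inch '[[-1,[2,4,0.6],-0.15],[-1,[2,8,0.6],-0.3],[-1,[2,12,0.6],-0.45],[-1,[2,12,0.6],-0.6],[-1,[2,12,0.6],-0.75],[-1,[2,12,0.6],-0.9],[-1,[2,12,0.6],-1.05],[-1,[2,12,0.6],-1.2],[-1,[2,12,0.6],-1.35],[-1,[2,12,0.6],-1.5],[-1,[2,12,0.6],-1.65],[-1,[2,12,0.6],-1.73],[-1,[2,12,0.6],-1.73],[-1,[2,12,0.6],-1.73],[-1,[2,12,0.6],-1.73]]'
python3 - <<'E'
from h import *
s=status.get_state();print(s["eef_pos"],np.degrees(yaw(s["tcp_rot"])),s["contact_force"],s["qpos"][5])
rows([fin(np.radians(177.2),.036,.030)],.091)
cv2.imwrite("pics/w3.png",cams.read_camera("wrist"))
E
```

```text
time: 8.05
eef_pos: [0.5819, -0.0338, 0.1587]
tcp_rot: [0.725, 0.688, -0.0, -0.0]
contact_force: [-0.0, 0.2, -0.3]
opening: 0.001
[ 0.58187128 -0.03384291  0.15872739] 86.99990380733193 [-0.00484471  0.15064696 -0.326759  ] -0.1795803238609532
[-1,[-0.0,0.4,6.8],-0.00],
```

View pics/w3.png

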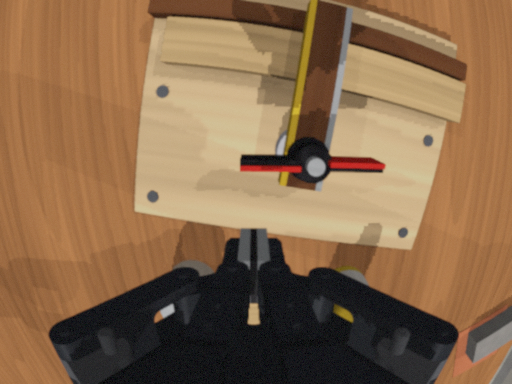

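The wrist view shows the left wing's red face towards the fingertip, and the bar running square over the batten. I'll descend and compute the arc.

```bash
python3 -m inch '[[-1,[0,0.4,4],0],[-1,[0,0.4,6.8],0],[-1,[0,0.4,6.8],0],[-1,[0,0.4,6.8],0]]'
python3 - <<'E'
from h import *
s=status.get_state();print(s["eef_pos"],np.degrees(yaw(s["tcp_rot"])),s["contact_force"])
a=[177.2]*3+[177.2-6*i for i in range(1,17)]
off=[.025,.020,.0145]+[.0145]*16
rows([fin(np.radians(x),.036,o) for x,o in zip(a,off)],.090)
E
```

```text
time: 8.5
eef_pos: [0.5859, -0.0339, 0.0913]
tcp_rot: [0.725, 0.689, -0.0, -0.0]
contact_force: [0.5, 0.2, 1.0]
opening: 0.005
[ 0.58594241 -0.03392874  0.09127684] 87.05827727482635 [0.50864808 0.18194065 0.95841126]
[-1,[0.4,0.0,0.1],-0.00],[-1,[0.9,0.0,0.1],-0.00],[-1,[1.5,0.0,0.1],-0.00],[-1,[1.9,-0.1,0.1],0.10],[-1,[2.3,-0.2,0.1],0.21],[-1,[2.7,-0.3,0.1],0.31],[-1,[3.1,-0.3,0.1],0.42],[-1,[3.5,-0.2,0.1],0.52],[-1,[3.9,-0.2,0.1],0.63],[-1,[4.3,-0.0,0.1],0.73],[-1,[4.6,0.1,0.1],0.84],[-1,[5.0,0.3,0.1],0.94],[-1,[5.3,0.5,0.1],1.04],[-1,[5.6,0.8,0.1],1.15],[-1,[5.9,1.1,0.1],1.25],[-1,[6.2,1.4,0.1],1.36],[-1,[6.4,1.8,0.1],1.46],[-1,[6.5,2.2,0.1],1.57],[-1,[6.7,2.5,0.1],1.67],
```

```bash
python3 -m inch '[[-1,[0.4,0,0.1],0],[-1,[0.9,0,0.1],0],[-1,[1.5,0,0.1],0],[-1,[1.9,-0.1,0.1],0.1],[-1,[2.3,-0.2,0.1],0.21],[-1,[2.7,-0.3,0.1],0.31],[-1,[3.1,-0.3,0.1],0.42],[-1,[3.5,-0.2,0.1],0.52],[-1,[3.9,-0.2,0.1],0.63],[-1,[4.3,0,0.1],0.73],[-1,[4.6,0.1,0.1],0.84],[-1,[5.0,0.3,0.1],0.94],[-1,[5.3,0.5,0.1],1.04],[-1,[5.6,0.8,0.1],1.15],[-1,[5.9,1.1,0.1],1.25],[-1,[6.2,1.4,0.1],1.36],[-1,[6.4,1.8,0.1],1.46],[-1,[6.5,2.2,0.1],1.57],[-1,[6.7,2.5,0.1],1.67],[-1,[6.7,2.5,0.1],1.67]]'
python3 -m inch '[[-1,[-1,0,0],0],[-1,[-2,0,0],0],[-1,[-2,0,-4],0],[-1,[-2,0,-8],0],[-1,[-2,0,-8],0],[-1,[-2,0,-8],0]]'
python3 - <<'E'
from h import *
s=status.get_state();print(s["time"],s["eef_pos"],np.degrees(yaw(s["tcp_rot"])),s["contact_force"],s["qpos"][5])
cv2.imwrite("pics/w4.png",cams.read_camera("wrist"))
rows([fin(np.radians(261.2),.036,.030)],.165)
E
```

```text
time: 10.5
eef_pos: [0.6146, 0.0324, 0.0907]
tcp_rot: [0.997, -0.075, 0.0, -0.0]
contact_force: [0.8, 0.4, 0.2]
opening: -0.001
time: 11.1
eef_pos: [0.5948, 0.0348, 0.1721]
tcp_rot: [0.997, -0.075, 0.002, 0.0]
contact_force: [0.4, -0.5, -1.2]
opening: -0.0
11.1 [0.59476432 0.03475815 0.17206736] -8.561890927023159 [ 0.36517573 -0.52412329 -1.23763447] 1.6083677997706007
[-1,[6.5,7.2,0.5],-3.14],
```

View pics/w4.png

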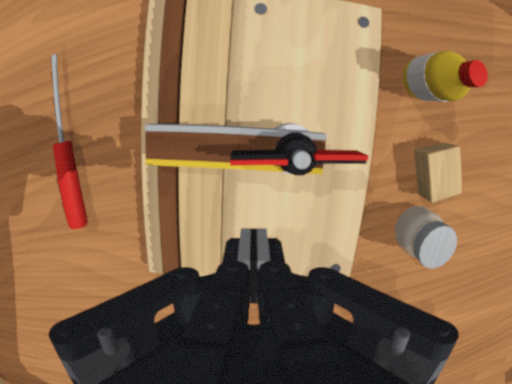

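Wing a is now at about 81° (left, row 157). Wing b's red face is on the far side, so I'll swing half a turn to get behind it.

```bash
python3 -m inch '[[-1,[2,2,0],-0.15],[-1,[4,4,0],-0.3],[-1,[6.5,7.2,0],-0.45],[-1,[6.5,7.2,0],-0.6],[-1,[6.5,7.2,0],-0.75],[-1,[6.5,7.2,0],-0.9],[-1,[6.5,7.2,0],-1.05],[-1,[6.5,7.2,0],-1.2],[-1,[6.5,7.2,0],-1.35],[-1,[6.5,7.2,0],-1.5],[-1,[6.5,7.2,0],-1.65],[-1,[6.5,7.2,0],-1.8],[-1,[6.5,7.2,0],-1.95],[-1,[6.5,7.2,0],-2.1],[-1,[6.5,7.2,0],-2.25],[-1,[6.5,7.2,0],-2.4],[-1,[6.5,7.2,0],-2.55],[-1,[6.5,7.2,0],-2.7],[-1,[6.5,7.2,0],-2.85],[-1,[6.5,7.2,0],-3.0]]'
python3 -m inch '[[-1,[0,0,0],-0.13],[-1,[0,0,0],-0.13],[-1,[0,0,0],-0.13]]'
python3 - <<'E'
from h import *
s=status.get_state();print(s["time"],s["eef_pos"],np.degrees(yaw(s["tcp_rot"])),s["contact_force"],s["qpos"])
rows([fin(np.radians(261.2),.036,.030)],.089)
E
```

```text
time: 13.15
eef_pos: [0.6466, -0.0459, 0.1676]
tcp_rot: [0.142, 0.99, 0.0, -0.002]
contact_force: [-0.1, -0.0, -0.4]
opening: 0.001
time: 13.45
eef_pos: [0.6472, -0.046, 0.1686]
tcp_rot: [0.082, 0.997, 0.0, -0.001]
contact_force: [1.0, -0.1, 0.6]
opening: 0.003
13.45 [ 0.64715748 -0.04602319  0.16858176] 170.58075269561837 [ 0.98480043 -0.05245688  0.61464772] [-2.27160674e-01  3.05247825e-01  1.70840263e+00  3.27210052e-05
  1.13090565e+00 -1.63357378e+00]
[-1,[-0.1,-0.0,8.0],-0.01],
```

```bash
python3 -m inch '[[-1,[-0.1,0,4],0],[-1,[-0.1,0,8],0],[-1,[-0.1,0,8],0],[-1,[-0.1,0,8],0]]'
python3 - <<'E'
from h import *
s=status.get_state();print(s["eef_pos"],s["contact_force"])
a=[261.2]*3+[261.2-5.5*i for i in range(1,17)]
off=[.025,.020,.0145]+[.0145]*16
rows([fin(np.radians(x),.036,o) for x,o in zip(a,off)],.089)
E
```

```text
time: 13.85
eef_pos: [0.6484, -0.0462, 0.0894]
tcp_rot: [0.081, 0.997, 0.0, -0.001]
contact_force: [0.5, -1.0, 0.8]
opening: 0.002
[ 0.64838515 -0.04620009  0.08941412] [ 0.49727685 -1.02122357  0.79608342]
[-1,[0.6,-0.0,0.0],-0.01],[-1,[1.1,-0.0,0.0],-0.01],[-1,[1.6,-0.1,0.0],-0.01],[-1,[2.0,-0.2,0.0],0.09],[-1,[2.3,-0.3,0.0],0.18],[-1,[2.7,-0.3,0.0],0.28],[-1,[3.1,-0.3,0.0],0.37],[-1,[3.4,-0.3,0.1],0.47],[-1,[3.8,-0.3,0.1],0.57],[-1,[4.2,-0.2,0.1],0.66],[-1,[4.5,-0.1,0.1],0.76],[-1,[4.9,0.1,0.1],0.85],[-1,[5.2,0.3,0.1],0.95],[-1,[5.5,0.5,0.1],1.05],[-1,[5.8,0.7,0.1],1.14],[-1,[6.0,1.0,0.1],1.24],[-1,[6.3,1.3,0.1],1.33],[-1,[6.5,1.6,0.1],1.43],[-1,[6.6,1.9,0.1],1.53],
```

```bash
python3 -m inch '[[-1,[0.6,0,0],0],[-1,[1.1,0,0],0],[-1,[1.6,-0.1,0],0],[-1,[2.0,-0.2,0],0.09],[-1,[2.3,-0.3,0],0.18],[-1,[2.7,-0.3,0],0.28],[-1,[3.1,-0.3,0],0.37],[-1,[3.4,-0.3,0],0.47],[-1,[3.8,-0.3,0],0.57],[-1,[4.2,-0.2,0],0.66],[-1,[4.5,-0.1,0],0.76],[-1,[4.9,0.1,0],0.85],[-1,[5.2,0.3,0],0.95],[-1,[5.5,0.5,0],1.05],[-1,[5.8,0.7,0],1.14],[-1,[6.0,1.0,0],1.24],[-1,[6.3,1.3,0],1.33],[-1,[6.5,1.6,0],1.43],[-1,[6.6,1.9,0],1.53],[-1,[6.6,1.9,0],1.53]]'
python3 - <<'E'
from h import *
s=status.get_state();print(s["eef_pos"],s["contact_force"],np.degrees(yaw(s["tcp_rot"])))
rows([fin(np.radians(168.2+x),.036,.0145) for x in(3,1.5,0,-1.5,-3,-4.5)],.089)
E
```

```text
time: 15.85
eef_pos: [0.5869, -0.0169, 0.0913]
tcp_rot: [0.748, 0.663, 0.0, 0.001]
contact_force: [-0.3, -0.2, 0.2]
opening: -0.002
[ 0.58694765 -0.01692099  0.09128722] [-0.28455899 -0.17668105  0.1833033 ] 83.08809489047371
[-1,[0.2,-0.1,0.2],0.03],[-1,[0.3,-0.2,0.2],0.06],[-1,[0.4,-0.2,0.2],0.09],[-1,[0.5,-0.2,0.2],0.11],[-1,[0.6,-0.3,0.2],0.14],[-1,[0.7,-0.3,0.2],0.16],
```

```bash
python3 -m inch '[[-1,[0.2,-0.1,0.1],0.03],[-1,[0.3,-0.2,0.1],0.06],[-1,[0.4,-0.2,0.1],0.09],[-1,[0.4,-0.2,0.1],0.09]]'
python3 -m inch '[[-1,[0.1,0,0],0],[-1,[0.2,0,0],0],[-1,[0.2,0,0],0]]'
python3 -m inch '[[-1,[0.1,0,0],0],[-1,[0.2,0,0],0],[-1,[0.2,0,0],0]]'
```

```text
time: 16.25
eef_pos: [0.5859, -0.0131, 0.0902]
tcp_rot: [0.777, 0.629, 0.0, 0.001]
contact_force: [-0.3, -1.3, 0.1]
opening: 0.002
time: 16.55
eef_pos: [0.5862, -0.0108, 0.0896]
tcp_rot: [0.777, 0.629, 0.0, 0.0]
contact_force: [-1.4, -0.5, 0.6]
opening: 0.003
time: 16.85
eef_pos: [0.5863, -0.01, 0.0895]
tcp_rot: [0.777, 0.629, -0.001, 0.001]
contact_force: [-1.1, -6.4, 1.5]
opening: 0.002
```

```bash
python3 -m inch '[[-1,[0.1,0,0],0],[-1,[0.2,0,0],0],[-1,[0.2,0,0],0],[-1,[0.2,0,0],0]]'
python3 -m inch '[[-1,[0.1,0,0],0],[-1,[0.2,0,0],0],[-1,[0.2,0,0],0],[-1,[0.2,0,0],0]]'
```

```text
time: 17.25
eef_pos: [0.5864, -0.0098, 0.0895]
tcp_rot: [0.777, 0.629, -0.003, 0.002]
contact_force: [-4.0, -10.3, 2.5]
opening: 0.0
time: 17.65
eef_pos: [0.5864, -0.0095, 0.0895]
tcp_rot: [0.777, 0.63, -0.004, 0.002]
contact_force: [-5.0, -16.3, 3.1]
opening: 0.003
```

The nut is on its hard stop: 17 N with almost no movement. I'll back off, lift clear and check.

```bash
python3 -m inch '[[-1,[-1,0,0],0],[-1,[-3,0,0],0],[-1,[-3,0,-5],0],[-1,[-3,0,-10],0],[-1,[-8,0,-13],0],[-1,[-8,0,-13],0],[-1,[-8,0,-13],0],[-1,[-8,0,-13],0],[-1,[-8,0,-13],0]]'
python3 - <<'E'
from h import *
s=status.get_state();print(s["time"],s["eef_pos"],s["contact_force"],np.degrees(yaw(s["tcp_rot"])))
w=cams.read_camera("wrist");t=cams.read_camera("top");cv2.imwrite("pics/w5.png",w)
k=cv2.resize(t[95:275,170:370],None,fx=3.3,fy=3.3,interpolation=2);cv2.imwrite("pics/t5.png",k)
E
```

```text
time: 18.55
eef_pos: [0.5695, -0.0819, 0.2168]
tcp_rot: [0.777, 0.629, -0.001, -0.002]
contact_force: [0.1, -0.1, -0.3]
opening: 0.004
18.55 [ 0.5695213  -0.08186682  0.21682343] [ 0.11975405 -0.07637497 -0.27664435] 77.95751782959128
```

View pics/t5.png

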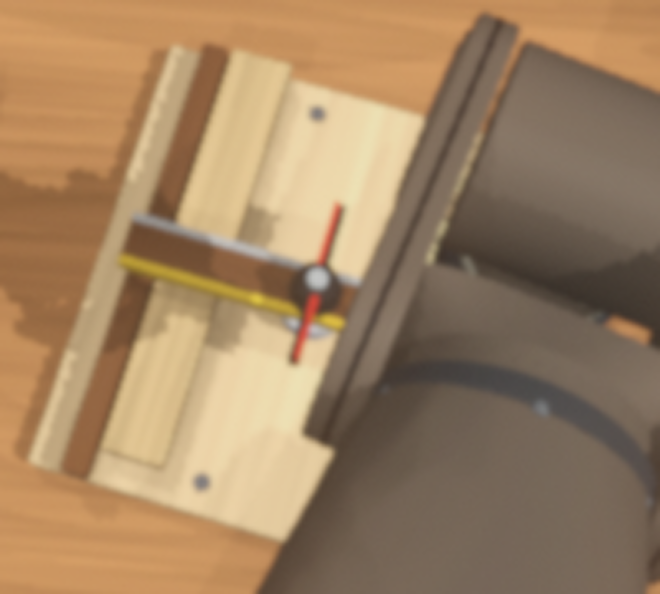

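View pics/w5.png

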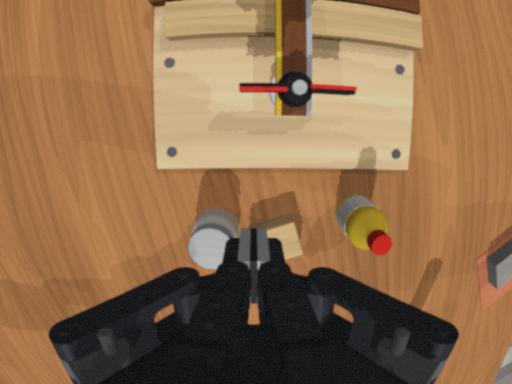

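```bash
python3 - <<'E'
from h import *
f=lambda p:np.array(p)/3.3+[170,95]
for nm,p,z,ref in(("wing",[[294,362],[340,205]],.09,-11.8),("barY",[[342,325],[122,260]],.058,78.2),("barS",[[358,283],[135,215]],.058,78.2)):
    e=ray("top",f(p),z)[:,:2];d=e[1]-e[0];print(nm,np.degrees(np.arctan2(d[1],d[0])),"home",ref,np.linalg.norm(d))
E
```

```text
wing -11.48882147253593 home -11.8 0.10158707506509616
barY 78.02988255287377 home 78.2 0.14387386096250598
barS 77.37194772898766 home 78.2 0.14741723066504395
```

Both joints are home to within measuring error, the arm is clear and the side objects are where they were, so I'm handing in.

```bash
python3 -c "
from plant import ctrl;print(ctrl.sign_off())"
```

```text
the job is handed in; nothing more can be done
None
```

The hold-down bar is square across the batten against its stop, and the wing nut is fully home. I handed the job in at about 18.6 s of the 72 s allowed.

- **Bar:** I pushed it round by its yellow edge with the shut fingertips. At the stop it took about 10 N without moving further.
- **Wing nut:** I turned it clockwise with one stroke on each wing's red face. At the end it took about 17 N with almost no movement.
- **Last checks:** In the final top view the wings lie at -11.5° (home is -11.8°) and the bar edges at 78.0° and 77.4° (home is 78.2°), all within measuring error. The arm was clear, with no contact force. I judged the glue bottle, jar and offcut unmoved by eye in the last wrist view. The screwdriver was last seen partway through, after the first nut stroke, and the arm did not go near it afterwards.

No check failed or disagreed.

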